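# Bolt the sample case shut for transport

## Task

Bolt the sample case shut: lift the bolt's black-knobbed handle out of the notch it lies in, slide the bolt across into the staple until the handle finds the notch in the blue catch, and press the handle fully down into that notch, then let go. Work gently: the guard and its catch are light parts and must never be leaned on with more than 25 N, and the other things on the case and bench stay where they are.

Things in the scene. Friction and masses are not known exactly. Their poses are not given: they have to be found in the camera images.
- guard: Fixed steel strip, 6 mm thick, 123 mm long, at x -30 to -24 mm, on the lid of a sample case 110 mm high (220 x 320 mm). Origin: on the lid's top, straight below the rod's axis, at the first notch's middle. z up; +y the way the bolt slides to lock; the handle sticks out to -x. Rod's axis: along y, 30 mm above the lid. First notch: 11 mm wide, floor 24 mm above the lid, stop 52 mm high on its -y side
- land (a point): Point on the land, the guard's level top edge, 20 mm in +y from the first notch and 40 mm above the lid. Lifted, the handle can ride along it. A push down on the knob presses about 2.2 times as hard on the land, less the hinge's stiffness
- catch_span (a point): Mark on the guard (not on the catch), 53 mm in +y from the first notch, 40 mm up: mid of the span where the blue catch may be clamped. The catch carries the land on (39.5 mm high, 8 mm thick) and holds the only other notch: 11 mm wide, square edged, floor as the first. Its middle lies anywhere from 13 mm before to 13 mm past this mark, unmeasured: see or feel it. Land goes on 39 mm past it
- knob (a point): Centre of the handle's knob: a black ball of 24 mm diameter, 60 mm from the rod's axis, on an 8 mm square steel shank. Handle down: shank level, pointing to the guard's -x, knob's centre 30 mm above the lid. The strip is 12 mm from the ball; beside it along y nothing within 60 mm; the lid is 18 mm beneath
- slide (a joint): How far the bolt has slid, in m: 0 with the handle in the middle of the first notch, growing in the guard's +y; it moves from -0.0015 to 0.080. Stiff: needs about 3 N. The rod passes through the staple on the case's fixed grey deck when locked
- handle (a joint): Angle of the handle about the rod's axis, in rad: 0 down (level, fully home in a notch; a stop in the hinge), growing as the knob is raised, up to 1.45. It lies on the land at about 0.53 and is clear of the guard above 0.62. Stiff: about 2 N at the knob turns it, and it stays where it is left, so it does not fall by itself
- timer: Bystander, not to be disturbed: white bench timer, 55 x 65 x 16 mm, on the table. Origin: centre of its underside
- wash_bottle: Bystander, not to be disturbed: clear plastic bottle, 64 mm diameter, 150 mm high, on the table. Origin: centre of its underside
- beaker: Bystander, not to be disturbed: glass beaker, 90 mm diameter, 110 mm high, on the table. Origin: centre of its underside
- reagent: Bystander, not to be disturbed: amber jar with a blue lid, 70 mm diameter, 110 mm high, on the table. Origin: centre of its underside
- tip_box: Bystander, not to be disturbed: blue and yellow box of pipette tips, 87 x 122 x 67 mm, on the table. Origin: centre of its underside
- cap: Bystander, not to be disturbed: blue screw cap, 32 mm diameter, 18 mm high, lying on the case's lid behind the bolt. Origin: centre of its underside
- tube_rack: Bystander, not to be disturbed: yellow rack of white-capped tubes, 45 x 100 x 30 mm, lying on the case's lid behind the bolt. Origin: centre of its underside

How it is judged:
By the outcome, as a careful person would: the job done as asked, in the order asked, and still so for the second after the job is handed in, with the robot touching nothing.
It also fails if it takes over 72 s, if anything falls off the work surface, if the arm or the gripper's body presses on something with over 40 N, if the wrist force passes 120 N, or if a joint passes its speed limit or range.

## Robot

A 6-joint arm with a two-finger parallel gripper is mounted at the origin on the work surface. World frame = base frame: x ahead of the robot, y to its left, z up, the work surface at z = 0. Lengths are in m, angles in degrees, forces in N, time in s.
With the tool pointing down it reaches from about 0.375 to 0.9 m from the base axis. Payload 3.1 kg.
Tool frame: the origin (TCP) lies at the very end of the fingers, on their centre line; the grasp point (between the pads) lies 19 mm behind it; z points along the fingers, y is the line along which they close (so a half turn about z gives the same grasp; the last joint's range is limited). The gripper opens to 87 mm and grips with 3 to 60 N. Pads are 19 mm wide; open, the fingers measure 117 mm over their backs; the gripper's body (75 mm by 190 mm) begins 51 mm behind the grasp point.
Start: joints at [63.169, 30.224, 82.088, -0, 67.689, -10.227], TCP at [0.179, 0.599, 0.223] pointing down, gripper open.
Joint ranges: [-176.69, 176.69], [-43.24, 126.21], [12.49, 139.97], [-82, 262], [0, 151.66], [-163.58, 163.58]. Speed limits (degrees/s): [159.86, 159.86, 180, 180, 180, 180].

## Interface

Orientations are given as a 3x3 rotation matrix whose columns are the frame's x, y, z axes.
In Python, from rig import * gives the robot as it stands.
- The arm moves only by the tool jog_arm, never from a script. Its arguments are lists of equal length, an entry for each row: "delta_pos": the shift along the world's x, y, z in cm, a list of three; "turn": the turn about the world's z in degrees; "grip": the closure, from 0 (fully open) to 1 (shut). In form: {"delta_pos": [[x, y, z], ...], "turn": [turn, ...], "grip": [grip, ...]}. A call has 1 to 12 rows; each row is the pose to reach, as a shift and turn from the pose commanded when the call began; what a row does not reach only later rows make up. A row lasts 1/8 s, in which the tool goes at most 62.5 mm and 10.7 degrees, less where a joint would pass 70% of its speed; a pose out of reach is approached as far as the arm can. A call with a gripper value outside its range is refused whole. The fingers move at their own pace and stop on an object; the grip force is fixed at half the most. Time passes only in rows, so rows that repeat a pose let the fingers close. It gives the time, the measured TCP pose, the force, the opening and the grip force at its end, in the units of the state.
- read_state(): the state, without advancing time (a new reading comes with each control period).
- capture(name): name is "scene" or "top"; returns a dict with "color" (384x512x3 uint8, blue, green, red), "fovy" (degrees; the focal length in pixels is half the picture's height over the tangent of half this angle, whatever the lens; pixels are square), "cx", "cy" (the principal point, pixels), "camera_from_world" (4x4, takes a point from world to camera coordinates). Camera axes: x right, y up, looking along -z (the intrinsics and any distortion apply to the point x, -y, -z); pixel columns grow to the right and rows downward; lengths in m; the calibration is good to about 2 mm. A picture is of the moment at which its call begins. There is no depth.
- hand_in(): hands the job in; it is judged then, once.
The state is a dict: "time_s": time; "joint_positions": joint angles; "qvel": joint speeds; "tau": joint torques, N m; "position": TCP position; "tcp_rot": TCP orientation; "force": force on the tool from outside, world axes, zero at the start; "moment": the same for the moment, N m; "opening": opening from 0.0 (shut) to 1.0 (fully open); "grasp_force": force on a finger pad.
Only numpy, scipy, OpenCV 4.12 (cv2) and the standard library are available. Lean on these libraries where they do the work, as an engineer would, in place of code of your own. Each camera call takes 0.05 s, during which the arm holds its last target. There are 200 camera calls.

## Working session

There is one attempt and no reset: what is moved stays moved. The work goes in short steps, Python scripts to look and compute and a tool call to move; the robot and the scene stay as the last step left them, time stands still between calls to the robot, and variables do not carry over. Pictures are saved under pics/ and viewed, at most 10 in all, crops included, and the job is handed in when it is done.

Besides the shell and the picture viewer there is one more tool, called after "Call:" as name([rows], argument=value, ...), one row to a line, values as JSON. jog_arm: Moves the arm, as the interface text tells. Its arguments: {"type":"object","properties":{"delta_pos":{"type":"array"},"turn":{"type":"array"},"grip":{"type":"array"}},"required":["delta_pos","turn","grip"]}

```bash
mkdir -p pics; ls; cat > h.py <<'E'
from rig import *
import numpy as np, cv2
def save(n,f,crop=None,s=1):
    c=capture(n); im=c["color"]
    np.savez('pics/%s.npz'%f,**c)
    if crop: im=im[crop[1]:crop[3],crop[0]:crop[2]]
    cv2.imwrite('pics/%s.png'%f,cv2.resize(im,None,fx=s,fy=s,interpolation=cv2.INTER_CUBIC)); return c
E
python3 - <<'E'
from h import *
for n in("scene","top"):
    c=save(n,n+"0",s=1.5); print({k:(v if k!="color" else 0) for k,v in c.items()})
print(read_state())
E
```

```text
pics
{'color': 0, 'fovy': 54.78699534182684, 'cx': 247.66690122976203, 'cy': 194.71153903544632, 'camera_from_world': array([[-0.26926321,  0.96304573,  0.00634378,  0.14774191],
       [-0.81045722, -0.23014864,  0.53869351,  0.38145795],
       [ 0.5202465 ,  0.13990899,  0.84247793, -1.65888865],
       [ 0.        ,  0.        ,  0.        ,  1.        ]])}
{'color': 0, 'fovy': 56.62959768978074, 'cx': 252.60828600053853, 'cy': 188.70874687441284, 'camera_from_world': array([[-0.00938042, -0.99987489, -0.01273587, -0.00614338],
       [ 0.98962008, -0.01110922,  0.14327834, -0.57355062],
       [-0.1434019 , -0.01125966,  0.98960048, -1.03505843],
       [ 0.        ,  0.        ,  0.        ,  1.        ]])}
{'time_s': 0.1, 'joint_positions': array([ 6.31677317e+01,  3.02722942e+01,  8.21491880e+01, -1.73263378e-04,
        6.76924175e+01, -1.02275542e+01]), 'qvel': array([ 0.01755177, -0.09741046, -0.12114233, -0.06365631,  0.06673511,
       -0.00455236]), 'tau': array([-3.66464310e-04, -4.40985739e+01, -1.77151376e+01,  6.34727580e-02,
        5.34591218e-02, -5.55180043e-05]), 'position': array([0.1782702 , 0.59833225, 0.22168315]), 'tcp_rot': array([[-9.58299238e-01,  2.85765236e-01, -8.94813293e-04],
       [ 2.85766422e-01,  9.58297658e-01, -1.77515113e-03],
       [ 3.50221001e-04, -1.95683357e-03, -9.99998024e-01]]), 'force': array([ 0.02005794, -0.02301856,  0.50335588]), 'moment': array([ 0.02724102, -0.03618575, -0.02060042]), 'grasp_force': 0.0, 'opening': 0.9966708150664323}
```

View pics/scene0.png

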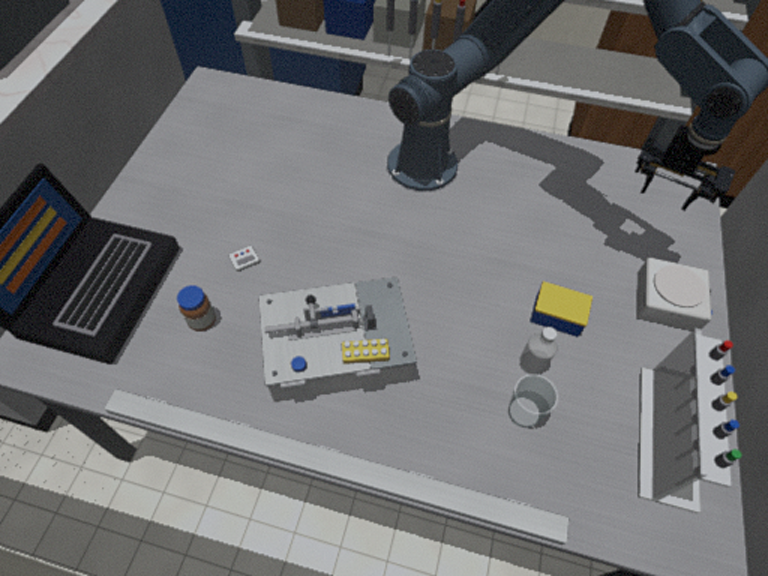

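View pics/top0.png

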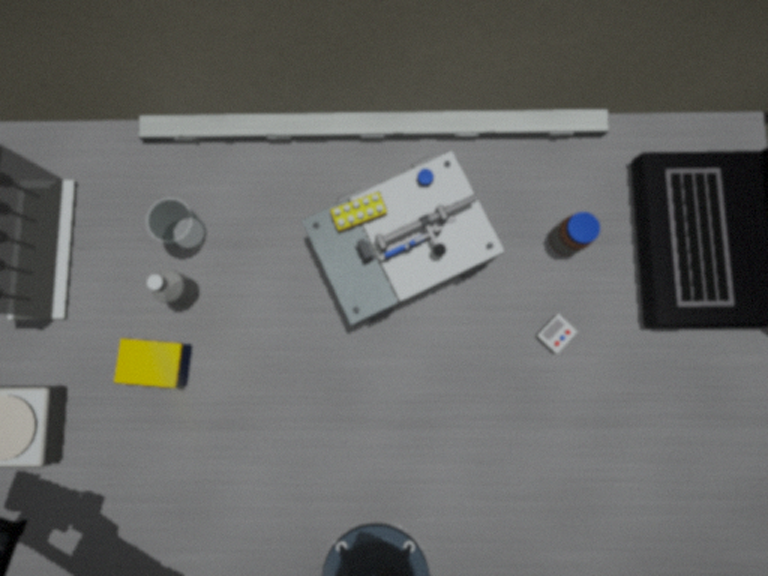

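The scene view has the case at about (335,335) with the knob at (311,300). The top view (1.5x) has the knob at (438,250), the blue catch at (405,248) and the deck to the left. I'll zoom in on both.

```bash
python3 - <<'E'
import numpy as np,cv2
a=cv2.imread('pics/scene0.png')
for n,c in(("scene",(170,180,285,265)),("top",(195,95,345,225))):
    im=np.load(f'pics/{n}0.npz')["color"][c[1]:c[3],c[0]:c[2]]
    s=780/im.shape[1]
    s=min(s,590/im.shape[0]);print(n,s)
    cv2.imwrite(f'pics/{n}z.png',cv2.resize(im,None,fx=s,fy=s,interpolation=cv2.INTER_CUBIC))
E
```

```text
scene 6.782608695652174
top 4.538461538461538
```

View pics/scenez.png

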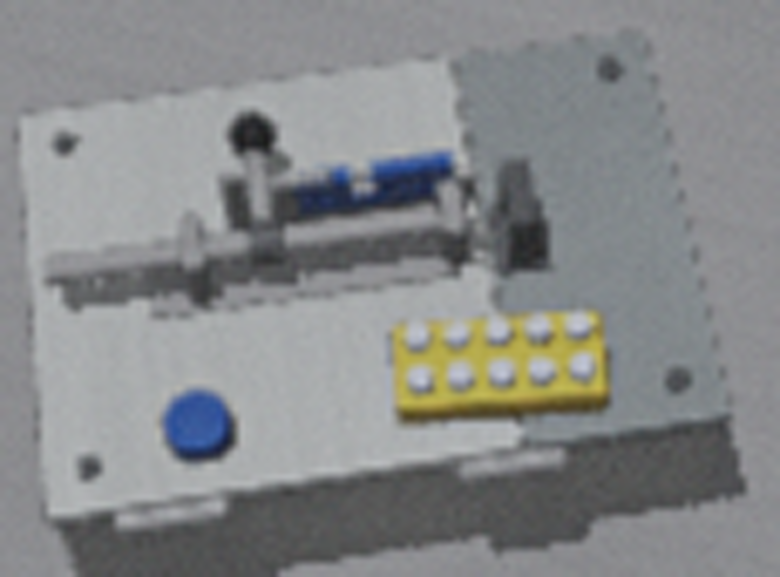

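View pics/topz.png

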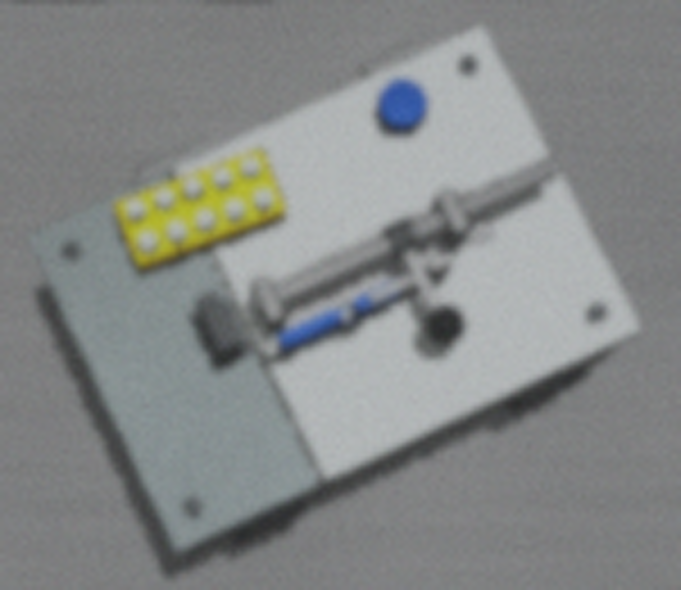

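Both zooms show the handle lying in the first notch. The blue catch has a grey gap, its notch, at about (360,180) in the scene crop and (347,315) in the top crop. The knob is at (252,132) and (442,326). Next I'll turn these pixels into positions.

```bash
cat >> h.py <<'E'
def ray(c,uv):
    T=c["camera_from_world"]; R=T[:3,:3]; o=-R.T@T[:3,3]
    f=c["color"].shape[0]/2/np.tan(np.radians(float(c["fovy"]))/2)
    d=R.T@np.array([(uv[0]-c["cx"])/f,-(uv[1]-c["cy"])/f,-1]); return o,d/np.linalg.norm(d)
def onz(c,uv,z):
    o,d=ray(c,uv); return o+d*(z-o[2])/d[2]
def tri(c1,u1,c2,u2):
    A=np.zeros((3,3));b=np.zeros(3);r=[]
    for c,u in((c1,u1),(c2,u2)):
        o,d=ray(c,u);P=np.eye(3)-np.outer(d,d);A+=P;b+=P@o;r.append((o,P))
    p=np.linalg.solve(A,b);return p,[np.linalg.norm(P@(p-o))*1e3 for o,P in r]
E
cat > m.py <<'E'
from h import *
np.set_printoptions(precision=4,suppress=True)
S=dict(np.load('pics/scene0.npz'));T=dict(np.load('pics/top0.npz'))
z={'S':(S,170,180,780/115),'T':(T,195,95,590/130)}
def full(k,p):
    c,x,y,s=z[k];return ((p[0]+.5)/s-.5+x,(p[1]+.5)/s-.5+y)
def blob(k,box,f):
    c,x0,y0,s=z[k];a,b=full(k,box[:2]);cc,d=full(k,box[2:]);a,b,cc,d=map(int,(a,b,cc,d))
    w=np.clip(f(c["color"][b:d,a:cc].astype(float)),0,None);yy,xx=np.mgrid[b:d,a:cc]
    return (w*xx).sum()/w.sum(),(w*yy).sum()/w.sum()
blue=lambda i:(i[...,0]-i[...,2]-60)
dark=lambda i:75-i.mean(2)
kS=blob('S',(215,100,290,160),dark);kT=blob('T',(415,300,475,350),dark)
print('knob px',kS,kT,'tri',*tri(S,kS,T,kT),'z.14',onz(S,kS,.14),onz(T,kT,.14))
cS=blob('S',(150,380,245,470),blue);cT=blob('T',(365,70,440,140),blue)
print('cap',*tri(S,cS,T,cT))
for n,a,b in(('screwA',(63,142),(597,313)),('screwB',(90,466),(468,66)),('screwC',(609,68),(193,507)),('screwD',(678,380),(70,250))):
    print(n,onz(S,full('S',a),.11),onz(T,full('T',b),.11))
print('notch',onz(S,full('S',(361,180)),.1495),onz(T,full('T',(347,315)),.1495),tri(S,full('S',(361,180)),T,full('T',(347,315))))
for k,box in(('S',(285,140,470,220)),('T',(265,280,400,350))):
    c,_,_,s=z[k];a,b=map(int,full(k,box[:2]));cc,d=map(int,full(k,box[2:]))
    i=c["color"][b:d,a:cc].astype(int);print(k,a,b);print((i[...,0]-i[...,2]))
E
python3 m.py
```

```text
knob px (np.float64(206.8635940409684), np.float64(199.52932960893853)) (np.float64(292.1353174603174), np.float64(166.5984126984127)) tri [ 0.6193 -0.1226  0.1414] [np.float64(0.17705838614238595), np.float64(0.17705838614236585)] z.14 [ 0.6184 -0.1228  0.14  ] [ 0.6196 -0.1229  0.14  ]
cap [ 0.766  -0.1019  0.1252] [np.float64(0.7672178529451172), np.float64(0.7672178529451291)]
screwA [ 0.6314 -0.2223  0.11  ] [ 0.6334 -0.2229  0.11  ]
screwB [ 0.7943 -0.1452  0.11  ] [ 0.7963 -0.1466  0.11  ]
screwC [0.5127 0.0317 0.11  ] [0.514  0.0311 0.11  ]
screwD [0.6763 0.1084 0.11  ] [0.6782 0.1085 0.11  ]
notch [ 0.6336 -0.0617  0.1495] [ 0.6255 -0.0645  0.1495] (array([ 0.6277, -0.0646,  0.1388]), [np.float64(0.3914482088593495), np.float64(0.391448208859377)])
S 211 200
[[  3   5   5   3   5   4   4   4   1   5   4   4   5   4   3   7   4   5
    4   4   4   2   2   1   1   3   4]
 [  5   4   4   4   3   3   6   3   4   4   2   2   4   2   5   2   3   2
    2   2   2   3   0   0   0   3   3]
 [  4   5   3   4   5   5   1   3   2   3   2   4   2   2   3   2   0   2
   -1  10  18  29  32 
[... 2160 characters left out ...]
 10  14  26  39  55  73  87  98 103  90  66  34
   20  15  14   9   7   6   4   5   3   5   5]
 [  1   0   0   3  11  18  25  42  61  77  87  98 103  97  87  69  46  24
   16  13   8   6   3   5   4   3   5   4   3]
 [  1  -1   8  20  34  50  64  79  97 102 101  95  84  69  51  32  21   9
    6   7   5   4   4   6   5   5   5   3   4]
 [  2   5  16  43  69  85  97 104 101 100  83  70  54  38  24  10   9   4
    2   5   4   4   5   5   5   4   4   4   5]
 [  2   7  17  49  83 102 101  97  84  68  50  40  24  15   8   6   5   4
    3   3   4   6   3   6   5   5   5   4   4]
 [  3   4  10  34  71  83  78  67  48  34  19  15   8   6   5   4   5   3
    7   5   8   3   6   4   7   5   5   6   5]]
```

Yaw is about 25.1°, the knob is at (0.619, -0.1227), and the notch is about 50 mm along. I'll travel high first.

Call:
jog_arm([
  [0, 0, 2],
  [2, -3, 4],
  [5, -8, 6],
  [8, -13, 6],
  [11, -18, 6],
  [14, -23, 6],
  [17, -28, 6],
  [20, -33, 6],
  [23, -38, 6],
  [26, -43, 6],
  [29, -48, 6],
  [32, -53, 6],
], turn=[0, 4, 8, 12, 16, 20, 24, 28, 32, 36, 40, 41.7], grip=[0, 0, 0, 0, 0, 0, 0, 0, 0, 0, 0, 0])

```text
time_s: 1.6
position: [0.4991, 0.0672, 0.2823]
tcp_rot: [[-0.905, -0.425, -0.0], [-0.425, 0.905, 0.0], [0.0, 0.0, -1.0]]
force: [1.0, 1.0, 1.3]
opening: 1.0
grasp_force: 0.0
```

Call:
jog_arm([
  [3, -5, 0],
  [6, -10, 0],
  [9, -15, 0],
  [11, -18, 0],
  [12, -19.1, 0],
  [12, -19.1, 0],
  [12, -19.1, 0],
  [12, -19.1, 0],
], turn=[0, 0, 0, 0, 0, 0, 0, 0], grip=[0.3, 0.3, 0.3, 0.3, 0.3, 0.3, 0.3, 0.3])

```text
time_s: 2.6
position: [0.6179, -0.1205, 0.2828]
tcp_rot: [[-0.905, -0.426, -0.0], [-0.426, 0.905, 0.0], [0.0, 0.0, -1.0]]
force: [-1.0, 0.6, -0.5]
opening: 0.695
grasp_force: 0.0
```

Call:
jog_arm([
  [0, 0, -3],
  [0, 0, -6],
  [0, 0, -9],
  [0.1, -0.2, -11],
  [0.1, -0.2, -12],
  [0.1, -0.2, -12],
  [0.1, -0.2, -12],
  [0.1, -0.2, -12],
], turn=[0, 0, 0, 0, 0, 0, 0, 0], grip=[0.3, 0.3, 0.3, 0.3, 0.3, 0.3, 0.3, 0.3])

```text
time_s: 3.6
position: [0.6202, -0.1242, 0.1637]
tcp_rot: [[-0.906, -0.424, 0.002], [-0.424, 0.906, -0.001], [-0.001, -0.002, -1.0]]
force: [0.0, -0.1, 1.5]
opening: 0.702
grasp_force: 0.0
```

```bash
python3 - <<'E'
from h import *
s=read_state();print(s["position"],s["force"])
save("scene","s1",(150,140,290,245),5.5)
E
```

```text
[ 0.62017506 -0.12420143  0.16369134] [ 0.04771218 -0.09940075  1.48905632]
```

View pics/s1.png

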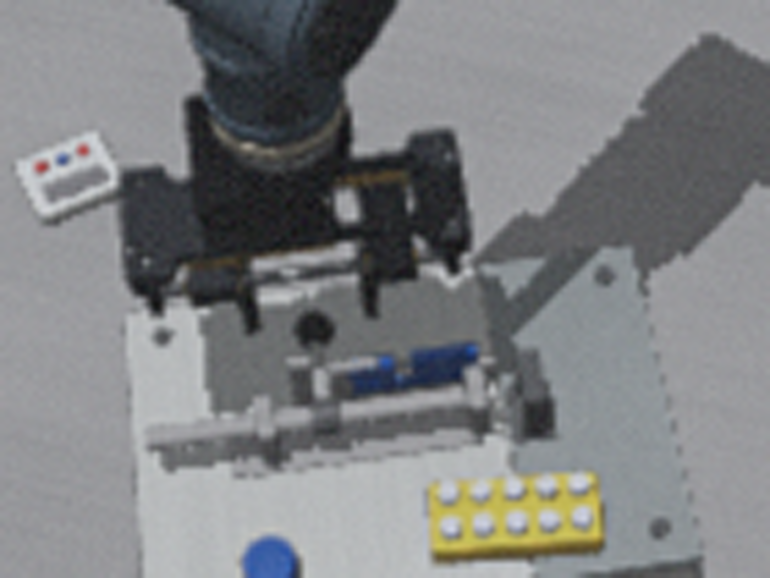

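The knob at (315,328) lies midway between the fingertips at (250,330) and (370,315). Descend and close.

Call:
jog_arm([
  [-0.1, 0.15, -1.5],
  [-0.1, 0.15, -3],
  [-0.1, 0.15, -4.3],
  [-0.1, 0.15, -4.3],
  [-0.1, 0.15, -4.3],
  [-0.1, 0.15, -4.3],
], turn=[0, 0, 0, 0, 0, 0], grip=[0.3, 0.3, 0.3, 0.6, 0.68, 0.68])

```text
time_s: 4.4
position: [0.619, -0.1228, 0.1201]
tcp_rot: [[-0.906, -0.424, 0.001], [-0.424, 0.906, -0.0], [-0.001, -0.001, -1.0]]
force: [-0.6, 0.4, 0.5]
opening: 0.445
grasp_force: 0.0
```

Call:
jog_arm([
  [0, 0, 0],
  [0, 0, 0],
  [0, 0, 0],
  [0, 0, 0],
], turn=[0, 0, 0, 0], grip=[0.74, 0.78, 0.8, 0.8])

```text
time_s: 4.9
position: [0.6192, -0.1233, 0.12]
tcp_rot: [[-0.906, -0.424, 0.002], [-0.424, 0.906, -0.001], [-0.001, -0.002, -1.0]]
force: [0.9, -3.5, 1.6]
opening: 0.249
grasp_force: 30.0
```

Call:
jog_arm([
  [0.01, 0, 0.36],
  [0.04, 0.02, 0.72],
  [0.09, 0.04, 1.08],
  [0.16, 0.07, 1.43],
  [0.16, 0.07, 1.43],
], turn=[0, 0, 0, 0, 0], grip=[0.8, 0.8, 0.8, 0.8, 0.8])

```text
time_s: 5.52
position: [0.6203, -0.122, 0.1342]
tcp_rot: [[-0.906, -0.424, 0.0], [-0.424, 0.906, -0.0], [-0.0, -0.0, -1.0]]
force: [2.6, -3.4, -3.2]
opening: 0.246
grasp_force: 30.0
```

Call:
jog_arm([
  [0.09, 0.04, 0.34],
  [0.19, 0.09, 0.68],
  [0.32, 0.15, 1.01],
  [0.46, 0.22, 1.34],
  [0.62, 0.3, 1.65],
  [0.79, 0.38, 1.96],
  [0.96, 0.46, 2.22],
  [1.12, 0.53, 2.44],
  [1.12, 0.53, 2.44],
], turn=[0, 0, 0, 0, 0, 0, 0, 0, 0], grip=[0.8, 0.8, 0.8, 0.8, 0.8, 0.8, 0.8, 0.8, 0.8])

```text
time_s: 6.65
position: [0.6313, -0.1158, 0.1584]
tcp_rot: [[-0.906, -0.424, -0.0], [-0.424, 0.906, 0.001], [-0.0, 0.001, -1.0]]
force: [2.9, 2.0, -4.6]
opening: 0.243
grasp_force: 30.0
```

```bash
python3 - <<'E'
from h import *
s=read_state();print(s["position"],s["force"],s["moment"])
save("scene","s2",(170,160,270,235),7.8)
E
```

```text
[ 0.63129177 -0.11575438  0.15836317] [ 2.85795834  1.96155109 -4.63889141] [ 0.21923123 -0.3276384  -0.03048018]
```

View pics/s2.png

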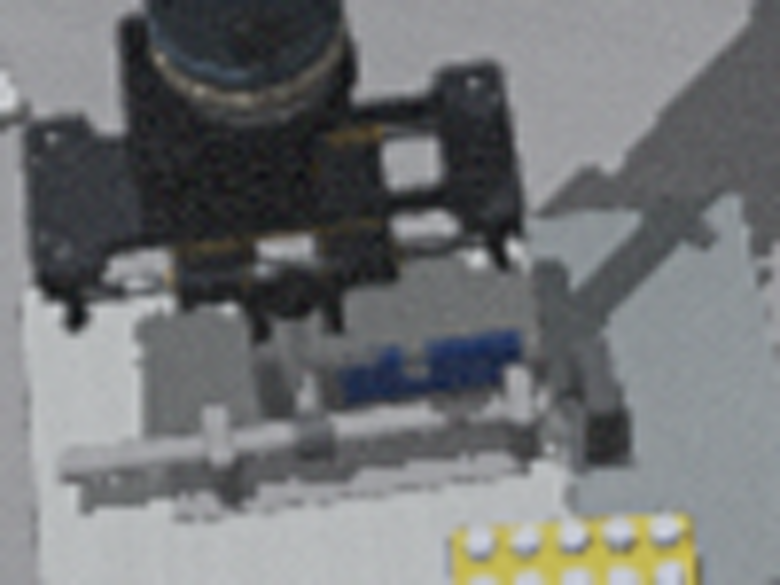

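The handle is up, clear of the guard, and the catch notch shows at about (415,355). Next I'll refine its position with profiles along the catch's top edge.

```bash
cat > p.py <<'E'
from h import *
import sys
np.set_printoptions(precision=4,suppress=True,linewidth=250)
S=dict(np.load('pics/scene0.npz'));T=dict(np.load('pics/top0.npz'));S2=dict(np.load('pics/s2.npz'))
S2["color"]=np.mean([capture("scene")["color"].astype(float) for _ in range(4)],0)
th=np.radians(25.1);yg=np.array([-np.sin(th),np.cos(th),0]);xg=np.array([np.cos(th),np.sin(th),0])
def proj(c,P):
    M=c["camera_from_world"];q=P@M[:3,:3].T+M[:3,3];f=192/np.tan(np.radians(float(c["fovy"]))/2)
    return np.stack([c["cx"]+f*q[:,0]/-q[:,2],c["cy"]-f*q[:,1]/-q[:,2]],1)
ys=np.arange(14,94,2)
print('y  ',ys)
for n,c,k in(('S',S,(.6184,-.1228)),('S2',S2,(.6184,-.1228)),('T',T,(.6196,-.1229))):
    o=-c["camera_from_world"][:3,:3].T@c["camera_from_world"][:3,3];print(n,o)
    for x in(-31,-29,-27,-25,-23):
        P=np.array([*k,.1495])+np.outer(ys/1e3,yg)+(x+60)/1e3*xg
        uv=proj(c,P).astype(np.float32)
        v=cv2.remap(c["color"].astype(np.float32),uv[:,0][None],uv[:,1][None],cv2.INTER_LINEAR)[0]
        print(x,(v[:,0]-v[:,2]).astype(int))
E
python3 p.py
```

```text
y   [14 16 18 20 22 24 26 28 30 32 34 36 38 40 42 44 46 48 50 52 54 56 58 60 62 64 66 68 70 72 74 76 78 80 82 84 86 88 90 92]
S [1.212  0.1776 1.1912]
-31 [ 5  5  4  7  7  4  7 13 16 19 20 23 26 29 24 15  6  1  3  9 17 25 30 28 28 29 30 28 22 23 25 26 27 29 29 28 31 31 31 25]
-29 [ 5  5  5 10 11  6  6  9 11 16 21 36 47 50 41 26 11  2  3 13 26 43 52 51 52 54 54 52 49 49 52 55 55 54 54 52 55 57 55 44]
-27 [ 3  3  4  8  9  7  9 10 10 15 25 52 70 74 58 36 16  5  3 15 34 58 75 79 80 80 81 78 74 74 76 75 76 76 78 78 84 84 80 61]
-25 [ 3  4  6  9  8  9 14 16 17 21 29 57 76 86 66 43 20  7  3 16 33 59 74 82 87 90 93 96 98 99 95 89 84 81 80 82 88 92 92 68]
-23 [ 4 10 14 18 17 16 17 21 24 24 33 58 76 87 63 38 15  7  5 19 35 57 72 82 83 83 81 80 82 85 85 83 81 79 80 80 81 82 78 55]
S2 [1.212  0.1776 1.1912]
-31 [ 3  3  3  4  5  3  6 10 11 12 14 16 19 21 17 10  4  1  1  6 13 18 21 21 21 21 20 18 16 17 18 17 18 19 20 22 22 22 23 18]
-29 [ 3  3  3  6  7  5  5  6  7 11 17 25 32 34 28 17  7  2  1  8 18 28 34 34 35 36 35 34 34 34 35 34 34 34 35 36 35 37 38 32]
-27 [ 3  2  3  5  7  8  9  9  8 13 21 36 
[... 334 characters left out ...]
8]
T [ 0.4191 -0.0242  1.1064]
-31 [ 8 14 19 21 22 20 17 18 19 26 38 51 55 52 47 32 21 14 17 24 33 49 60 69 72 72 72 73 73 73 74 73 74 75 75 75 73 68 61 48]
-29 [ 7 12 16 17 17 17 14 15 19 29 48 63 76 73 60 41 25 19 19 31 46 64 79 87 92 93 93 91 91 92 91 94 98 93 93 97 92 88 83 66]
-27 [  5   8  11  13  14  14  14  14  17  30  50  71  81  81  66  47  27  23  27  37  53  71  84  91 100  97  96  99  97  95  97 101  99  99 103 100  99 101  89  73]
-25 [ 5  8 11 12 14 16 15 16 19 29 45 66 71 71 58 38 25 21 24 35 52 62 74 82 82 82 84 83 83 83 84 86 89 89 87 89 92 89 82 69]
-23 [ 8 10 12 15 17 17 17 17 19 24 36 47 53 48 38 23 17 14 16 20 31 43 52 57 58 59 59 60 60 59 60 63 63 62 63 65 66 68 67 52]
```

Both views put the notch about 49.0 mm from the first one, so the target TCP y_g is about -0.325. Slide.

Call:
jog_arm([
  [-0.17, 0.36, 0],
  [-0.34, 0.72, 0],
  [-0.51, 1.08, 0],
  [-0.67, 1.44, 0],
  [-0.84, 1.8, 0],
  [-1.01, 2.16, 0],
  [-1.18, 2.52, 0],
  [-1.35, 2.88, 0],
  [-1.52, 3.24, 0],
  [-1.69, 3.6, 0],
  [-1.85, 3.96, 0],
  [-2.02, 4.32, 0],
], turn=[0, 0, 0, 0, 0, 0, 0, 0, 0, 0, 0, 0], grip=[0.8, 0.8, 0.8, 0.8, 0.8, 0.8, 0.8, 0.8, 0.8, 0.8, 0.8, 0.8])

```text
time_s: 8.4
position: [0.6112, -0.0732, 0.1583]
tcp_rot: [[-0.906, -0.424, 0.0], [-0.424, 0.906, -0.0], [-0.0, -0.0, -1.0]]
force: [5.1, -1.4, -5.2]
opening: 0.242
grasp_force: 30.4
```

Call:
jog_arm([
  [0, 0, 0],
  [0, 0, 0],
  [0, 0, 0],
], turn=[0, 0, 0], grip=[0.8, 0.8, 0.8])

```text
time_s: 8.78
position: [0.611, -0.0726, 0.1583]
tcp_rot: [[-0.906, -0.424, -0.0], [-0.424, 0.906, 0.001], [-0.0, 0.001, -1.0]]
force: [3.7, 2.4, -3.1]
opening: 0.25
grasp_force: 30.1
```

```bash
python3 - <<'E'
from h import *
s=read_state();p=s["position"];print(p,s["force"],p@[-.4242,.9056,0],p@[.9056,.4242,0],s["opening"])
save("scene","s3",(180,160,280,235),7.8)
E
```

```text
[ 0.61095845 -0.07261182  0.15831241] [ 3.73004139  2.40366673 -3.08938068] -0.3249258398402653 0.5224820345433513 0.24950587599156268
```

View pics/s3.png

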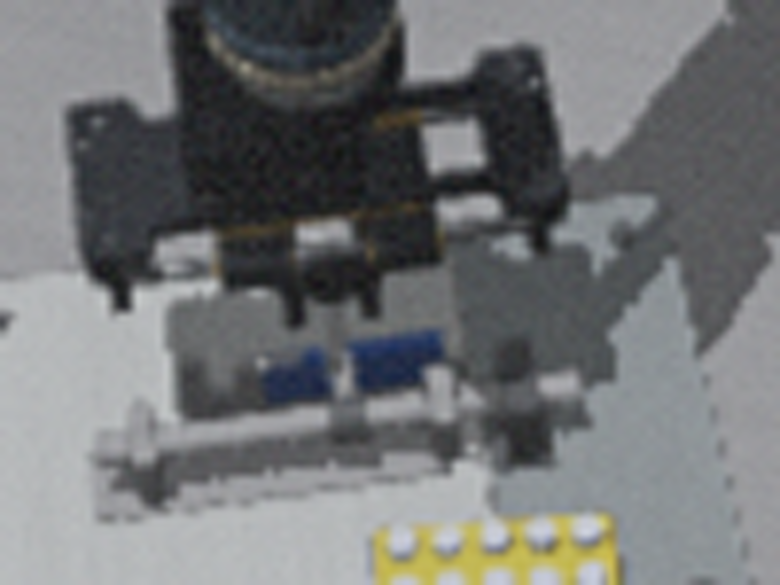

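The shank lines up over the notch gap at (342,360), and the rod is through the staple. I'll lower gently to just below land height.

Call:
jog_arm([
  [-0.09, -0.04, -0.12],
  [-0.17, -0.08, -0.25],
  [-0.27, -0.12, -0.4],
  [-0.36, -0.17, -0.54],
  [-0.43, -0.2, -0.67],
  [-0.5, -0.24, -0.8],
  [-0.56, -0.26, -0.9],
  [-0.56, -0.26, -0.9],
], turn=[0, 0, 0, 0, 0, 0, 0, 0], grip=[0.8, 0.8, 0.8, 0.8, 0.8, 0.8, 0.8, 0.8])

```text
time_s: 9.82
position: [0.6055, -0.0755, 0.1496]
tcp_rot: [[-0.906, -0.424, 0.0], [-0.424, 0.906, 0.001], [-0.001, 0.001, -1.0]]
force: [2.7, 3.9, 0.3]
opening: 0.248
grasp_force: 29.9
```

Call:
jog_arm([
  [-0.05, -0.02, -0.1],
  [-0.09, -0.04, -0.19],
  [-0.09, -0.04, -0.19],
], turn=[0, 0, 0], grip=[0.8, 0.8, 0.8])

```text
time_s: 10.2
position: [0.6045, -0.0759, 0.1478]
tcp_rot: [[-0.906, -0.424, 0.0], [-0.424, 0.906, 0.001], [-0.0, 0.001, -1.0]]
force: [2.8, 4.0, -0.1]
opening: 0.25
grasp_force: 29.9
```

Call:
jog_arm([
  [-0.05, -0.02, -0.11],
  [-0.09, -0.04, -0.21],
  [-0.13, -0.06, -0.31],
  [-0.17, -0.08, -0.41],
  [-0.17, -0.08, -0.41],
], turn=[0, 0, 0, 0, 0], grip=[0.8, 0.8, 0.8, 0.8, 0.8])

```text
time_s: 10.82
position: [0.6024, -0.0773, 0.1431]
tcp_rot: [[-0.906, -0.424, -0.001], [-0.424, 0.906, -0.0], [0.001, 0.001, -1.0]]
force: [1.0, 3.7, 1.7]
opening: 0.251
grasp_force: 29.9
```

Call:
jog_arm([
  [-0.1, -0.04, -0.28],
  [-0.19, -0.08, -0.56],
  [-0.26, -0.11, -0.85],
  [-0.32, -0.14, -1.14],
  [-0.36, -0.15, -1.44],
  [-0.4, -0.17, -1.74],
  [-0.42, -0.18, -1.95],
  [-0.43, -0.18, -2.16],
  [-0.43, -0.18, -2.16],
], turn=[0, 0, 0, 0, 0, 0, 0, 0, 0], grip=[0.8, 0.8, 0.8, 0.8, 0.8, 0.8, 0.8, 0.8, 0.8])

```text
time_s: 11.95
position: [0.598, -0.0793, 0.1211]
tcp_rot: [[-0.906, -0.424, -0.002], [-0.424, 0.906, -0.0], [0.002, 0.0, -1.0]]
force: [-4.4, -2.1, 0.7]
opening: 0.245
grasp_force: 29.5
```

Call:
jog_arm([
  [-0.02, -0.01, -0.08],
  [-0.02, -0.01, -0.15],
  [-0.02, -0.01, -0.2],
  [-0.02, -0.01, -0.2],
], turn=[0, 0, 0, 0], grip=[0.8, 0.8, 0.8, 0.8])

```text
time_s: 12.45
position: [0.598, -0.0793, 0.1195]
tcp_rot: [[-0.906, -0.424, -0.001], [-0.424, 0.906, -0.0], [0.001, 0.0, -1.0]]
force: [-4.7, -2.0, 3.5]
opening: 0.247
grasp_force: 29.3
```

Call:
jog_arm([
  [0, 0, -0.05],
  [0, 0, -0.1],
  [0, 0, -0.1],
], turn=[0, 0, 0], grip=[0.8, 0.8, 0.8])

```text
time_s: 12.82
position: [0.598, -0.0793, 0.1185]
tcp_rot: [[-0.906, -0.424, -0.001], [-0.424, 0.906, -0.0], [0.001, 0.0, -1.0]]
force: [-5.1, -2.3, 2.6]
opening: 0.247
grasp_force: 29.4
```

Call:
jog_arm([
  [0, 0, -0.05],
  [0, 0, -0.1],
  [0, 0, -0.1],
], turn=[0, 0, 0], grip=[0.8, 0.8, 0.8])

```text
time_s: 13.2
position: [0.5981, -0.0793, 0.1175]
tcp_rot: [[-0.906, -0.424, -0.001], [-0.424, 0.906, -0.0], [0.001, 0.0, -1.0]]
force: [-3.6, -1.9, 3.3]
opening: 0.243
grasp_force: 29.4
```

Call:
jog_arm([
  [0, 0, -0.05],
  [0, 0, -0.1],
  [0, 0, -0.15],
  [0, 0, -0.2],
  [0, 0, -0.2],
], turn=[0, 0, 0, 0, 0], grip=[0.8, 0.8, 0.8, 0.8, 0.8])

```text
time_s: 13.82
position: [0.5982, -0.0792, 0.1155]
tcp_rot: [[-0.906, -0.424, -0.001], [-0.424, 0.906, -0.0], [0.001, 0.0, -1.0]]
force: [-4.5, -2.2, 2.5]
opening: 0.245
grasp_force: 29.4
```

```bash
python3 - <<'E'
from h import *
s=read_state();p=s["position"];print(p,s["force"],s["moment"],p@[-.4242,.9056,0])
save("scene","s4",(180,160,280,235),7.8)
E
```

```text
[ 0.59815257 -0.07922171  0.11551872] [-4.50267631 -2.21407105  2.53769951] [-0.22754577  0.69965214 -0.01641541] -0.3254794981592521
```

View pics/s4.png

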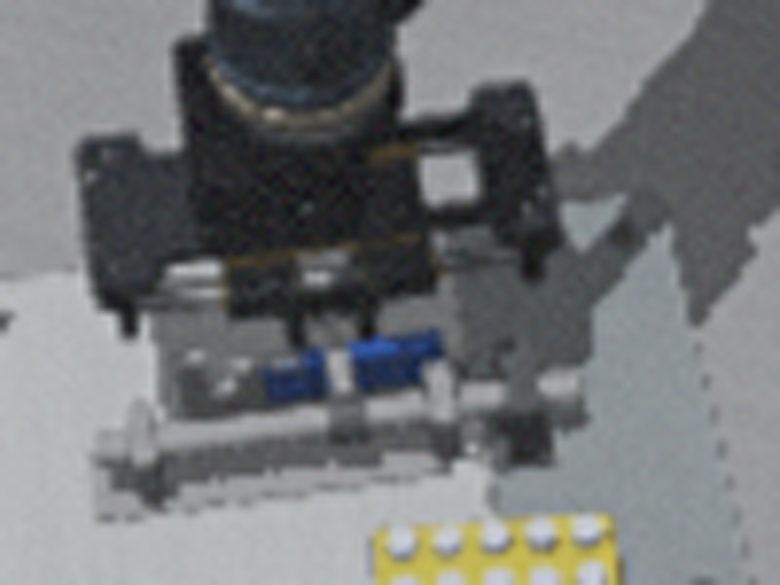

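It's unclear from this whether the handle is fully home. I'll release, rise and look.

Call:
jog_arm([
  [0, 0, 0],
  [0, 0, 0],
  [0, 0, 0],
  [0, 0, 0],
  [0, 0, 2],
  [0, 0, 4],
  [0, 0, 6],
  [-2, -1, 8],
  [-5, -2, 9],
  [-10, -4, 10],
  [-14, -6, 10],
  [-14, -6, 10],
], turn=[0, 0, 0, 0, 0, 0, 0, 0, 0, 0, 0, 0], grip=[0.6, 0.4, 0.4, 0.4, 0.4, 0.4, 0.4, 0.4, 0.4, 0.4, 0.4, 0.4])

```text
time_s: 15.38
position: [0.456, -0.1394, 0.2159]
tcp_rot: [[-0.907, -0.421, -0.001], [-0.421, 0.907, 0.001], [0.001, 0.001, -1.0]]
force: [0.1, -0.6, -0.1]
opening: 0.603
grasp_force: 0.0
```

```bash
python3 - <<'E'
from h import *
np.set_printoptions(precision=4,suppress=True)
s=read_state();print(s["position"],s["force"])
S=save("scene","s5",(180,160,280,235),7.8);T=save("top","t5",(210,110,320,190),7)
a=cv2.imread('pics/s5.png');b=cv2.imread('pics/t5.png');h=290
cv2.imwrite('pics/st5.png',np.vstack([cv2.resize(i,(int(i.shape[1]*h/i.shape[0]),h))[:,:380] for i in(a,b)]))
def dk(c,u,v):
    i=c["color"][v-5:v+6,u-5:u+6].astype(float).mean(2);w=np.clip(75-i,0,None);yy,xx=np.mgrid[v-5:v+6,u-5:u+6];return (w*xx).sum()/w.sum(),(w*yy).sum()/w.sum()
from p import proj
P=np.array([[.5979,-.0795,.14]])
g=[tuple(np.round(proj(c,P)[0]).astype(int)) for c in(S,T)];print(g)
k=[dk(c,*q) for c,q in zip((S,T),g)];print(k);print(tri(S,k[0],T,k[1]))
E
```

```text
[ 0.456  -0.1394  0.2159] [ 0.0599 -0.5776 -0.1478]
y   [14 16 18 20 22 24 26 28 30 32 34 36 38 40 42 44 46 48 50 52 54 56 58 60 62 64 66 68 70 72 74 76 78 80 82 84 86 88 90 92]
S [1.212  0.1776 1.1912]
-31 [ 5  5  4  7  7  4  7 13 16 19 20 23 26 29 24 15  6  1  3  9 17 25 30 28 28 29 30 28 22 23 25 26 27 29 29 28 31 31 31 25]
-29 [ 5  5  5 10 11  6  6  9 11 16 21 36 47 50 41 26 11  2  3 13 26 43 52 51 52 54 54 52 49 49 52 55 55 54 54 52 55 57 55 44]
-27 [ 3  3  4  8  9  7  9 10 10 15 25 52 70 74 58 36 16  5  3 15 34 58 75 79 80 80 81 78 74 74 76 75 76 76 78 78 84 84 80 61]
-25 [ 3  4  6  9  8  9 14 16 17 21 29 57 76 86 66 43 20  7  3 16 33 59 74 82 87 90 93 96 98 99 95 89 84 81 80 82 88 92 92 68]
-23 [ 4 10 14 18 17 16 17 21 24 24 33 58 76 87 63 38 15  7  5 19 35 57 72 82 83 83 81 80 82 85 85 83 81 79 80 80 81 82 78 55]
S2 [1.212  0.1776 1.1912]
-31 [ 3  3  3  7  8  5  8 13 16 18 17 22 28 38 34 21  9  1  1  7 18 32 41 41 37 32 30 26 23 24 27 26 27 29 29 28 31 32 31 25]
-29 [ 3  3  3 10 11  6  7  9 11 16 20 36 51 63 54 35 15  2  1 13 29 53 67 66 62 59 56 52 51 52 55 55 54 56 57 55 56
[... 726 characters left out ...]
 13  14  14  14  14  17  30  50  71  81  81  66  47  27  23  27  37  53  71  84  91 100  97  96  99  97  95  97 101  99  99 103 100  99 101  89  73]
-25 [ 5  8 11 12 14 16 15 16 19 29 45 66 71 71 58 38 25 21 24 35 52 62 74 82 82 82 84 83 83 83 84 86 89 89 87 89 92 89 82 69]
-23 [ 8 10 12 15 17 17 17 17 19 24 36 47 53 48 38 23 17 14 16 20 31 43 52 57 58 59 59 60 60 59 60 63 63 62 63 65 66 68 67 52]
[(np.int64(221), np.int64(198)), (np.int64(277), np.int64(175))]
[(np.float64(221.7102418939784), np.float64(197.55326814204838)), (np.float64(275.8198314970836), np.float64(174.3797796500324))]
(array([ 0.5981, -0.0774,  0.141 ]), [np.float64(0.05889463720420016), np.float64(0.05889463720420779)])
```

View pics/st5.png

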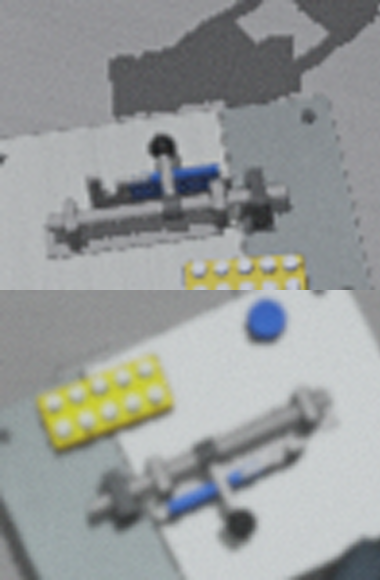

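The knob triangulates at z≈0.141, against 0.1414 when it started fully down, and the shank sits in the catch notch. To be sure it's home, I'll press the ball's top (z≈0.152) with closed fingertips.

Call:
jog_arm([
  [4, 2, 0],
  [8, 4, 0],
  [12, 5, 0],
  [14.2, 6.1, 0],
  [14.2, 6.1, -2],
  [14.2, 6.1, -4],
  [14.2, 6.1, -5.5],
  [14.2, 6.1, -6],
  [14.2, 6.1, -6],
  [14.2, 6.1, -6],
], turn=[0, 0, 0, 0, 0, 0, 0, 0, 0, 0], grip=[1, 1, 1, 1, 1, 1, 1, 1, 1, 1])

```text
time_s: 16.92
position: [0.601, -0.0783, 0.1564]
tcp_rot: [[-0.906, -0.424, 0.001], [-0.424, 0.906, -0.0], [-0.001, -0.001, -1.0]]
force: [-0.8, 0.5, -0.3]
opening: 0.007
grasp_force: 0.0
```

Call:
jog_arm([
  [0, 0, -0.1],
  [0, 0, -0.2],
  [0, 0, -0.3],
  [0, 0, -0.4],
  [0, 0, -0.4],
], turn=[0, 0, 0, 0, 0], grip=[1, 1, 1, 1, 1])

```text
time_s: 17.55
position: [0.6005, -0.0782, 0.1521]
tcp_rot: [[-0.906, -0.424, 0.0], [-0.424, 0.906, -0.0], [-0.0, -0.0, -1.0]]
force: [-1.2, -0.0, 4.0]
opening: 0.008
grasp_force: 1.6
```

Call:
jog_arm([
  [-0.1, 0, -0.05],
  [-0.1, 0, -0.1],
  [-0.1, 0, -0.1],
], turn=[0, 0, 0], grip=[1, 1, 1])

```text
time_s: 17.92
position: [0.6004, -0.0782, 0.1518]
tcp_rot: [[-0.906, -0.424, 0.003], [-0.424, 0.906, -0.001], [-0.002, -0.002, -1.0]]
force: [-1.0, 0.6, 6.9]
opening: 0.006
grasp_force: 3.3
```

The force rises with no movement at z=0.152, so the handle is on its stop. Retreat and hand in.

Call:
jog_arm([
  [0, 0, 1],
  [0, 0, 3],
  [0, 0, 5],
  [0, 0, 8],
  [-4, -2, 10],
  [-8, -4, 10],
  [-12, -6, 10],
  [-14, -6, 10],
  [-14, -6, 10],
], turn=[0, 0, 0, 0, 0, 0, 0, 0, 0], grip=[1, 1, 1, 1, 1, 1, 1, 1, 1])

```text
time_s: 19.05
position: [0.4582, -0.1379, 0.2508]
tcp_rot: [[-0.906, -0.423, -0.001], [-0.423, 0.906, 0.001], [0.0, 0.001, -1.0]]
force: [0.5, -0.9, -0.1]
opening: 0.003
grasp_force: 0.0
```

```bash
python3 - <<'E'
from h import *
S=capture("scene");T=capture("top")
def dk(c,u,v):
    i=c["color"][v-5:v+6,u-5:u+6].astype(float).mean(2);w=np.clip(75-i,0,None);yy,xx=np.mgrid[v-5:v+6,u-5:u+6];return (w*xx).sum()/w.sum(),(w*yy).sum()/w.sum()
p=tri(S,dk(S,221,198),T,dk(T,277,175));print(p)
if abs(p[0][2]-.141)<.002 and np.hypot(p[0][0]-.598,p[0][1]+.0774)<.003: print(hand_in())
E
```

```text
(array([ 0.59785593, -0.07733053,  0.14033707]), [np.float64(0.16952625967315457), np.float64(0.16952625967316204)])
the job is handed in; nothing more can be done
None
```

The bolt is slid through the staple with its handle pressed down to the stop in the blue catch's notch. The gripper let go and pulled clear, and I handed the job in at about 19 s; no verdict was returned.

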